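# Open the double-latched bearing case

## Task

Open the sloping bearing case so that the spare bearings can be reached: swing the keeper clear of the bolt (it gives way to one side only, so feel which), draw the bolt right back, then slide the acrylic door fully open. Let go and leave all three like that, and leave the yo-yo, the bearing puller and the hex driver where they lie.

Things in the scene. Friction and masses are not known exactly. Their poses are not given: they have to be found in the camera images.
- case: Grey steel case fixed on the worktop, 450 mm wide (its y), 200 deep (its x); origin: centre of the underside. From a front lip (x = -90 mm, 50 mm high) a flat face 190 mm long rises to the rear at 35 deg. In its frame: up-slope (0.819,0,0.574), off-face (-0.574,0,0.819), left (0,1,0). Door in the middle; left of it (+y) the bolt, with the keeper below the bolt.
- lamp (a point): Middle of the level lamp bar that hangs over the face along the case's y (16 mm wide, 20 high, 436 long, on end posts at the rear). No room for an upright gripper above the bolt; a tool square to the face (leaning 35 deg, gripper towards the robot) passes under it. Pinch posts and fin with the fingers closing along the case's y.
- keeper_tab (a point): Keeper: flat steel bar 16 mm wide, 5 to 11 mm off the face, reaching 68 mm from its pivot, with a round thumb post (14 mm dia, up to 43 mm off the face) 52 mm from the pivot. This point: on the post's axis 34 mm off the face, good for the TCP in a pinch. At first the bar points up-slope, its end 3 mm short of the bolt's tail like a strut, so the bolt cannot be drawn.
- keeper (a joint): Keeper swing, rad: 0 = up-slope, positive = its end goes to case +y (bar direction = cos x up-slope + sin x left). 1 to 2 N at the post; stays where left. A stop hidden under the plate lets it swing to ONE side only, +y or -y, which differs from case to case and must be felt: hard stop near 0.2 rad on the wrong side, 1.1 rad on the free side. Clear of the bolt beyond 0.45.
- bolt_knob (a point): Bolt: flat steel bar 70 mm long, 26 wide, running up the slope, top 13 mm off the face, with a round knob 20 mm in diameter standing square to the face up to 46 mm off it, 18 mm from its lower end. This point: on the knob's axis, 36 mm off the face.
- bolt (a joint): Draw of the bolt, m: 0 = locked, 0.030 = fully drawn (end stop), moving down the slope towards the robot. Needs 3 to 5 N; stays where left. Locked, its upper end blocks a steel lug on the door; the lug is free from 0.024.
- door_pull (a point): Door: clear acrylic panel 150 x 136 mm, outer side 10 mm off the face, with a black plastic fin pull 80 mm long up the slope, 12 mm wide along y, up to 42 mm off the face, and a steel hasp arm that reaches left past the bolt. This point: middle of the fin, 34 mm off the face.
- door (a joint): Opening of the door, m: 0 = closed, 0.115 = fully open (end stop); it slides level along the face to the case's -y. Needs 3 to 5 N; stays where left.
- yoyo: Bystander: silver metal yo-yo lying on its side face, 56 mm in diameter, 44 mm high; origin at the centre of its underside.
- puller: Bystander: black plastic bearing puller, a flat T 110 mm long (its x) and 60 mm across, 16 mm high; origin under its middle.
- driver: Bystander: hex driver with wooden handle, 160 mm long (its x), 26 mm thick; origin under its middle.

How it is judged:
By the outcome, as a careful person would: the job done as asked, in the order asked, and still so for the second after the job is handed in, with the robot touching nothing.
It also fails if it takes over 58 s, if anything falls off the work surface, if the arm or the gripper's body presses on something with over 40 N, if the wrist force passes 120 N, or if a joint passes its speed limit or range.

## Robot

A 6-joint arm with a two-finger parallel gripper is mounted at the origin on the work surface. World frame = base frame: x ahead of the robot, y to its left, z up, the work surface at z = 0. Lengths are in m, angles in rad, forces in N, time in s.
With the tool pointing down it reaches from about 0.3 to 0.875 m from the base axis. Payload 4.2 kg.
Tool frame: the origin (TCP) lies between the finger pads, 19 mm behind the fingertips; this is the grasp point; z points along the fingers, y is the line along which they close (so a half turn about z gives the same grasp; the last joint's range is limited). The gripper opens to 85 mm and grips with 20 to 120 N. Pads are 22 mm wide; open, the fingers measure 114 mm over their backs; the gripper's body (76 mm by 85 mm) begins 54 mm behind the grasp point. The pads swing forward as they close: fully open they stand 13 mm farther back than shut.
Start: joints at [-1.158, 0.32, 1.565, -0, 1.257, -0.02], TCP at [0.241, -0.522, 0.25] pointing down, gripper open.
Joint ranges: [-3.11, 3.11], [-0.84, 2.01], [0.21, 2.61], [-1.34, 4.49], [0.05, 2.63], [-2.56, 2.56]. Speed limits (rad/s): [2.57, 2.57, 3.14, 3.14, 3.14, 3.14].

## Interface

Orientations are given as a unit quaternion [w, x, y, z].
In Python, from station import telemetry, viewer, arm gives the robot as it stands.
- The arm moves only by the tool jog_arm, never from a script. Its argument "rows" is a list of rows, each a list of 7 numbers: the turn, a rotation vector about the tool's x, y, z in degrees, then the shift along the tool's x, y, z in units of 40 mm (1.0 is 40 mm), then the opening, from 0 (shut) to 1 (fully open). A call has 1 to 10 rows; each row is the pose to reach, as a shift and turn from the pose commanded when the call began, along the tool's axes at that moment; what a row does not reach only later rows make up. A row lasts 1/10 s, in which the tool goes at most 50 mm and 8.59 degrees, less where a joint would pass 70% of its speed; a pose out of reach is approached as far as the arm can. A call with a gripper value outside its range is refused whole. The fingers move at their own pace and stop on an object; "grip_force" is the grip in N (left out, the last holds). Time passes only in rows, so rows that repeat a pose let the fingers close. It gives the time, the measured TCP pose, the force, the opening and the grip force at its end, in the units of the state.
- telemetry.read_state(): the state, without advancing time (a new reading comes with each control period).
- viewer.capture(name): name is "scene" or "top" or "wrist"; returns a dict with "color" (384x512x3 uint8, blue, green, red), "vfov" (degrees; the focal length in pixels is half the picture's height over the tangent of half this angle, whatever the lens; pixels are square), "cx", "cy" (the principal point, pixels), "cam_to_world" (4x4, takes a point from camera to world coordinates); the wrist camera has in their place "tool_from_camera" (4x4, takes a point from camera to tool coordinates, whose origin is the TCP and whose axes are the flange's). Camera axes: x right, y up, looking along -z (the intrinsics and any distortion apply to the point x, -y, -z); pixel columns grow to the right and rows downward; lengths in m; the calibration is good to about 2 mm. A picture is of the moment at which its call begins: read the wrist's pose just before it. There is no depth.
- arm.sign_off(): hands the job in; it is judged then, once.
The state is a dict: "clock": time; "joints": joint angles; "qd": joint speeds; "joint_efforts": joint torques, N m; "eef_pos": TCP position; "eef_rot": TCP orientation; "ft_force": force on the tool from outside, world axes, zero at the start; "wrist_torque": the same for the moment, N m; "grip_width": opening from 0.0 (shut) to 1.0 (fully open); "gripper_force": force on a finger pad.
Only numpy, scipy, OpenCV 4.12 (cv2) and the standard library are available. Lean on these libraries where they do the work, as an engineer would, in place of code of your own. Each camera call takes 0.05 s, during which the arm holds its last target. There are 200 camera calls.

## Working session

There is one attempt and no reset: what is moved stays moved. The work goes in short steps, Python scripts to look and compute and a tool call to move; the robot and the scene stay as the last step left them, time stands still between calls to the robot, and variables do not carry over. Pictures are saved under pics/ and viewed, at most 10 in all, crops included, and the job is handed in when it is done.

Besides the shell and the picture viewer there is one more tool, called after "Request:" as name(argument=value, ...) on one line, values as JSON. jog_arm: Moves the arm, as the interface text tells. Its arguments: {"type":"object","properties":{"rows":{"type":"array","items":{"type":"array","items":{"type":"number"}}},"grip_force":{"type":"number"}},"required":["rows"]}

```bash
mkdir -p pics; python3 - <<'E'
from station import telemetry, viewer
import cv2, numpy as np
s=telemetry.read_state(); print({k:np.round(v,3).tolist() for k,v in s.items()})
for n in ("scene","top"):
    c=viewer.capture(n); cv2.imwrite(f"pics/{n}0.png",c["color"])
    print(n,{k:(np.round(v,4).tolist()) for k,v in c.items() if k!="color"})
E
```

```text
{'clock': 0.0, 'joints': [-1.158, 0.32, 1.566, 0.0, 1.257, -0.02], 'qd': [0.001, -0.0, -0.001, 0.003, -0.0, 0.001], 'joint_efforts': [-0.004, -41.554, -23.416, -0.0, 0.008, -0.0], 'eef_pos': [0.241, -0.522, 0.249], 'eef_rot': [-0.001, 0.977, 0.215, -0.0], 'ft_force': [-0.724, 0.164, -0.449], 'wrist_torque': [0.005, 0.007, -0.059], 'gripper_force': 0.0, 'grip_width': 1.002}
scene {'vfov': 45.399, 'cx': 249.4601, 'cy': 199.1925, 'cam_to_world': [[-0.7296, -0.5751, 0.37, 1.0138], [0.6838, -0.6197, 0.3852, 0.475], [0.0078, 0.534, 0.8454, 1.3506], [0.0, 0.0, 0.0, 1.0]]}
top {'vfov': 42.2325, 'cx': 250.4853, 'cy': 199.4974, 'cam_to_world': [[0.0242, 0.995, -0.0967, 0.3986], [-0.9997, 0.0248, 0.0045, -0.0698], [0.0068, 0.0966, 0.9953, 1.3718], [0.0, 0.0, 0.0, 1.0]]}
```

View pics/scene0.png

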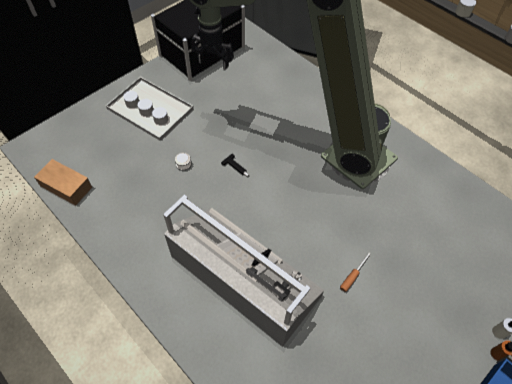

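View pics/top0.png

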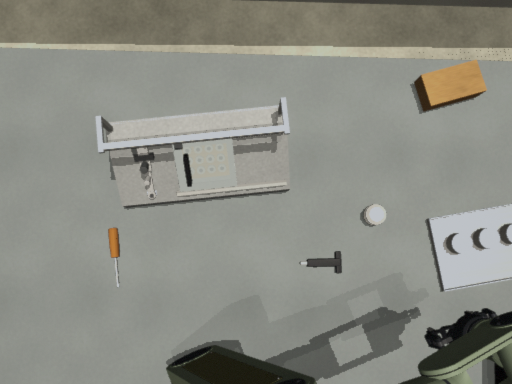

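The scene view shows the case from behind at about (240,270). In the top view the case spans columns 97–290 and rows 100–207. The knob and keeper are near (148,170), the fin near (188,170), the yo-yo at (374,215), the puller at (322,262) and the driver at (115,255). Next I'll zoom in.

```bash
python3 - <<'E'
import cv2
t=cv2.imread("pics/top0.png")[92:217,90:300]; cv2.imwrite("pics/topz.png",cv2.resize(t,None,fx=3.8,fy=3.8,interpolation=cv2.INTER_CUBIC))
t=cv2.imread("pics/scene0.png")[190:350,155:335]; cv2.imwrite("pics/scz.png",cv2.resize(t,None,fx=3.6,fy=3.6,interpolation=cv2.INTER_CUBIC))
E
```

```text
(no output)
```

View pics/topz.png

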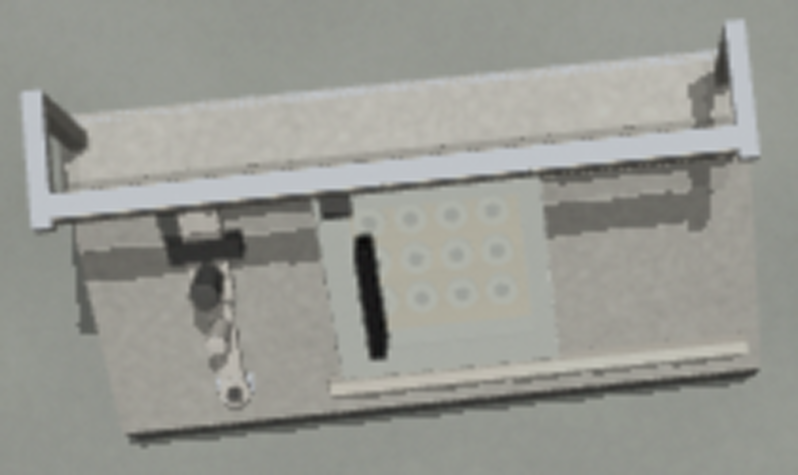

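The zoomed top view shows the front edge running from (130,437) to (757,373) in crop pixels. The keeper pivot is at (235,392), its post near (215,345), the knob near (207,285), and the fin runs from (364,237) to (377,357). Now I'll get the case pose from rays.

```bash
cat > h.py <<'E'
import numpy as np
from scipy.spatial.transform import Rotation as R
U=np.array([.8192,0,.5736]); N=np.array([-.5736,0,.8192])
def ray(c,uv,T=None):
    T=c["cam_to_world"] if T is None else T
    T=np.asarray(T); f=192/np.tan(np.radians(c["vfov"])/2)
    d=np.array([(uv[0]-c["cx"])/f,-(uv[1]-c["cy"])/f,-1.])
    return T[:3,3],T[:3,:3]@d
def cast(c,uv,n,p0,T=None):
    o,d=ray(c,uv,T); return o+d*(np.dot(n,p0-o)/np.dot(n,d))
E
python3 - <<'E'
from h import *
from station import viewer
c=viewer.capture("top")
z=lambda u,v:(u/3.8+90-.4,v/3.8+92-.4)
ez=np.array([0,0,1.])
for h,P in ((.05,[(130,433),(757,370)]),(0,[(130,441),(757,376)])):
    a,b=[cast(c,z(*p),ez,np.array([0,0,h])) for p in P]
    print(h,a.round(4),b.round(4),np.linalg.norm(a-b).round(4),np.degrees(np.arctan2(a[0]-b[0],a[1]-b[1])))
L,Rr=[cast(c,z(*p),ez,np.array([0,0,.05])) for p in [(130,433),(757,370)]]
y=(L-Rr)/np.linalg.norm(L-Rr); x=np.array([y[1],-y[0],0]); M=np.c_[x,y,ez]
o=(L+Rr)/2+x*.09; o[2]=0; print("origin",o.round(4),"yaw",np.degrees(np.arctan2(x[1],x[0])))
lip=o+M@np.array([-.09,0,.05]); n=M@N
for nm,p,h in (("pivot",(235,394),.011),("post",(215,346),.043),("knob",(206,290),.046),("fin_up",(364,237),.042),("fin_lo",(377,357),.042),("doorLL",(341,375),.01),("doorLR",(556,355),.01)):
    w=cast(c,z(*p),n,lip+n*h); q=M.T@(w-lip); print(nm,w.round(4),"face u,left",(q@U).round(4),q[1].round(4))
# lamp bar ends
for zz in (.2,.22,.24,.26,.3):
    a,b=[cast(c,z(*p),ez,np.array([0,0,zz])) for p in [(50,210),(740,140)]]; print(zz,np.linalg.norm(a-b).round(3),(M.T@(a-o)).round(3),(M.T@(b-o)).round(3))
E
```

```text
0.05 [0.5024 0.2612 0.05  ] [ 0.5579 -0.1776  0.05  ] 0.4423 -7.202345874510201
0 [0.5005 0.2734 0.    ] [ 0.5595 -0.1818  0.    ] 0.459 -7.380946748745242
origin [0.6194 0.0531 0.    ] yaw 7.202345874510201
pivot [0.5292 0.184  0.0752] face u,left 0.0283 0.1412
post [0.5549 0.1873 0.1325] face u,left 0.0824 0.1413
knob [0.588  0.1892 0.1593] face u,left 0.1248 0.139
fin_up [0.6234 0.0869 0.17  ] face u,left 0.1492 0.0331
fin_lo [0.5519 0.0818 0.1199] face u,left 0.0618 0.0369
doorLL [0.5439 0.1112 0.0778] face u,left 0.0343 0.0671
doorLR [ 0.5616 -0.0365  0.0772] face u,left 0.0331 -0.0816
0.2 0.436 [0.039 0.224 0.2  ] [ 0.04  -0.212  0.2  ]
0.22 0.429 [0.034 0.219 0.22 ] [ 0.036 -0.21   0.22 ]
0.24 0.422 [0.03  0.214 0.24 ] [ 0.031 -0.208  0.24 ]
0.26 0.414 [0.025 0.208 0.26 ] [ 0.026 -0.206  0.26 ]
0.3 0.399 [0.016 0.197 0.3  ] [ 0.017 -0.202  0.3  ]
```

View pics/scz.png

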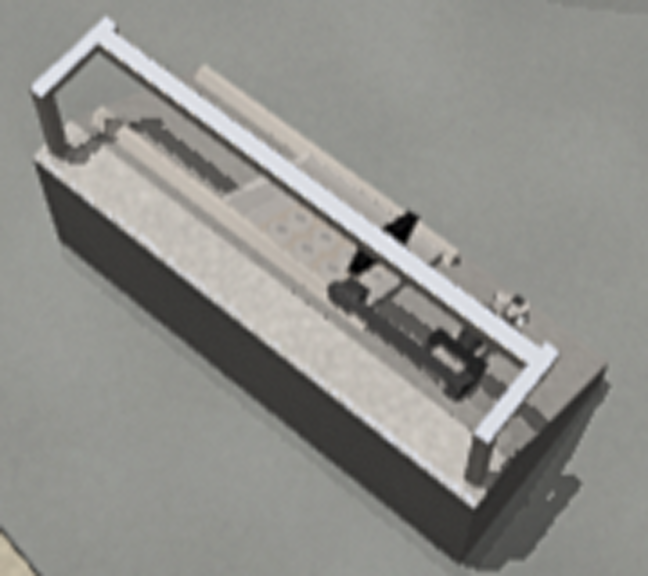

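The scene crop shows the lamp bar crossing above the upper part of the face. The knob and keeper sit near crop (480,350)–(515,305) and the black fin near (385,240). The keeper and bolt need a finer measurement, so I'm moving to a wrist view square to the face.

```bash
cat >> h.py <<'E'
class Case:
    def __init__(s,o=(.6194,.0531,0),yaw=7.25):
        s.M=R.from_euler('z',yaw,degrees=True).as_matrix(); s.o=np.array(o)
        s.lip=s.o+s.M@np.array([-.09,0,.05]); s.n=s.M@N; s.u=s.M@U; s.y=s.M[:,1]
        s.Rt=np.c_[s.u,-s.y,-s.n]
    def w(s,u,l,h): return s.lip+s.u*u+s.y*l+s.n*h
    def f(s,w): q=np.asarray(w)-s.lip; return np.array([q@s.u,q@s.y,q@s.n])
def pose(st): 
    q=st["eef_rot"]; return R.from_quat([q[1],q[2],q[3],q[0]]),np.array(st["eef_pos"])
def go(C,st,u,l,h):
    r,p=pose(st); d=r.inv()*R.from_matrix(C.Rt)
    return d.as_rotvec(degrees=True).round(2), (r.inv().apply(C.w(u,l,h)-p)/.04).round(3)
E
python3 - <<'E'
from h import *
from station import viewer,telemetry
c=viewer.capture("wrist"); print(c["tool_from_camera"].round(3) if hasattr(c["tool_from_camera"],'round') else c["tool_from_camera"],c["vfov"],c["cx"],c["cy"])
C=Case(); st=telemetry.read_state()
print(C.w(.04,.12,.22),go(C,st,.04,.12,.22)); print(C.Rt)
E
```

```text
[[-0.001  0.962  0.274  0.07 ]
 [ 1.     0.002 -0.001 -0.001]
 [-0.001  0.274 -0.962 -0.125]
 [ 0.     0.     0.     1.   ]] 65.43632708585994 254.30031079345358 187.678030737948
[0.42229861 0.14899267 0.253168  ] (array([-5.42, 34.73, 16.98]), array([ 11.146, -13.322,  -0.077]))
[[ 0.81265045  0.12619897  0.56901404]
 [ 0.1033822  -0.99200495  0.07238773]
 [ 0.5736     -0.         -0.8192    ]]
```

Request:
jog_arm(rows=[[-5.4, 34.7, 17, 11.1, -13.3, -0.1, 1], [-5.4, 34.7, 17, 11.1, -13.3, -0.1, 1], [-5.4, 34.7, 17, 11.1, -13.3, -0.1, 1], [-5.4, 34.7, 17, 11.1, -13.3, -0.1, 1], [-5.4, 34.7, 17, 11.1, -13.3, -0.1, 1], [-5.4, 34.7, 17, 11.1, -13.3, -0.1, 1], [-5.4, 34.7, 17, 11.1, -13.3, -0.1, 1], [-5.4, 34.7, 17, 11.1, -13.3, -0.1, 1], [-5.4, 34.7, 17, 11.1, -13.3, -0.1, 1], [-5.4, 34.7, 17, 11.1, -13.3, -0.1, 1]])

```text
clock: 1.2
eef_pos: [0.3664, -0.0541, 0.2523]
eef_rot: [-0.018, 0.952, 0.06, 0.299]
ft_force: [-0.1, -0.2, -0.6]
grip_width: 0.999
gripper_force: 0.0
```

```bash
python3 - <<'E'
from h import *
from station import telemetry
C=Case(); st=telemetry.read_state()
print(st["clock"],C.f(st["eef_pos"]),np.round(st["joints"],2),go(C,st,.09,.12,.15))
E
```

```text
1.2 [-0.02689532 -0.07440234  0.26582918] [-0.42 -0.25  2.3   0.53  0.62  0.66] (array([ 0.12,  0.16, -0.03]), array([ 2.928, -4.867,  2.877]))
```

Request:
jog_arm(rows=[[0.1, 0.2, 0, 2.9, -4.9, 2.9, 1], [0.1, 0.2, 0, 2.9, -4.9, 2.9, 1], [0.1, 0.2, 0, 2.9, -4.9, 2.9, 1], [0.1, 0.2, 0, 2.9, -4.9, 2.9, 1], [0.1, 0.2, 0, 2.9, -4.9, 2.9, 1], [0.1, 0.2, 0, 2.9, -4.9, 2.9, 1], [0.1, 0.2, 0, 2.9, -4.9, 2.9, 1], [0.1, 0.2, 0, 2.9, -4.9, 2.9, 1]])

```text
clock: 2.0
eef_pos: [0.5042, 0.162, 0.2223]
eef_rot: [-0.02, 0.952, 0.062, 0.3]
ft_force: [-0.6, 0.4, -1.0]
grip_width: 1.004
gripper_force: 0.0
```

```bash
python3 - <<'E'
from h import *
import cv2
from station import telemetry,viewer
C=Case(); st=telemetry.read_state(); c=viewer.capture("wrist")
print(st["clock"],C.f(st["eef_pos"]),np.round(st["joints"],2),np.round(st["qd"],2),go(C,st,.09,.12,.15))
cv2.imwrite("pics/w1.png",c["color"])
cv2.imwrite("pics/w1z.png",cv2.resize(c["color"],None,fx=1.5625,fy=1.5625,interpolation=cv2.INTER_CUBIC))
import pickle; pickle.dump((st,c),open("w1.pkl","wb"))
E
```

```text
2.0 [0.09024814 0.12260142 0.14720708] [ 0.36  0.06  2.13 -0.37  0.38  2.11] [-0.05 -0.05  0.06  0.05  0.04 -0.08] (array([-0.18,  0.02,  0.21]), array([-0.006,  0.065, -0.07 ]))
```

View pics/w1z.png

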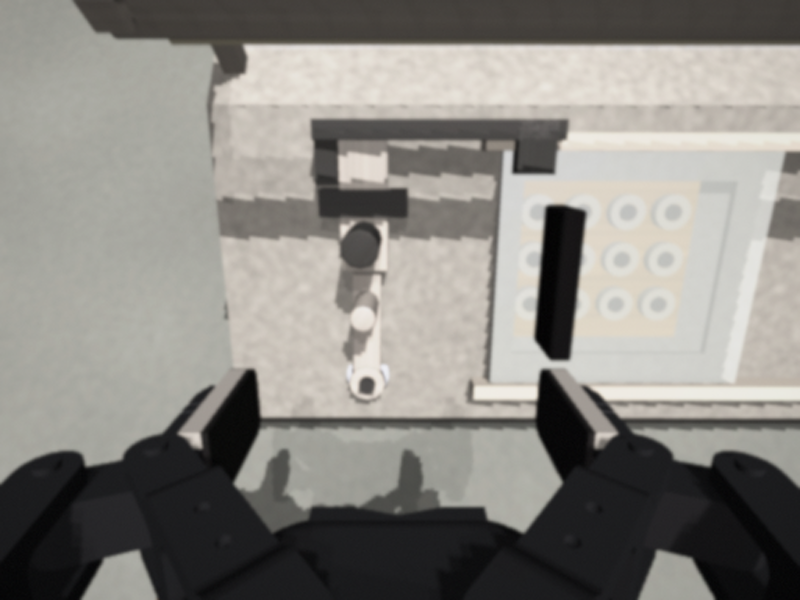

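The wrist view (1.56x) shows the keeper pivot at (366,383), the post top at (363,318) and the knob top at about (361,250). The fin's top face is centred near (566,283), and the case's left edge runs from (222,150) to (232,365). The bar points straight up-slope.

```bash
python3 - <<'E'
from h import *
import pickle
st,c=pickle.load(open("w1.pkl","rb")); C=Case()
r,p=pose(st); T=np.eye(4); T[:3,:3]=r.as_matrix(); T[:3,3]=p; T=T@np.array(c["tool_from_camera"])
for nm,q,h in (("pivot",(366,383),.011),("post",(363,318),.043),("knob",(361,250),.046),("finmid",(566,283),.042),("finUR",(585,210),.042),("finLR",(571,358),.042),("doorLL",(490,382),.01),("Ledge1",(232,365),0),("Ledge2",(222,200),0),("lip",(450,419),0),("top",(450,104),0)):
    print(nm,C.f(cast(c,np.array(q)/1.5625-.2,C.n,C.lip+C.n*h,T)).round(4))
E
```

```text
pivot [0.0291 0.1434 0.011 ]
post [0.0822 0.142  0.043 ]
knob [0.1184 0.1421 0.046 ]
finmid [0.101  0.0387 0.042 ]
finUR [0.1377 0.0332 0.042 ]
finLR [0.0598 0.0318 0.042 ]
doorLL [0.0296 0.0671 0.01  ]
Ledge1 [ 0.0358  0.2288 -0.    ]
Ledge2 [ 0.1385  0.2248 -0.    ]
lip [-0.0021  0.0896 -0.    ]
top [0.1901 0.0961 0.    ]
```

Request:
jog_arm(rows=[[0, 0, -8.5, 0, 0, 0, 1], [0, 0, -17, 0, 0, 0, 1], [0, 0, -25.5, 0, 0, 0, 1], [0, 0, -34, 0, 0, 0, 1], [0, 0, -42.5, 0, 0, 0, 1], [0, 0, -51, 0, 0, 0, 1], [0, 0, -59.5, 0, 0, 0, 1], [0, 0, -68, 0, 0, 0, 1], [0, 0, -76.5, 0, 0, 0, 1], [0, 0, -85, 0, 0, 0, 1]])

```text
clock: 3.05
eef_pos: [0.5016, 0.1571, 0.2225]
eef_rot: [0.189, 0.66, 0.689, 0.233]
ft_force: [0.6, 0.2, -0.0]
grip_width: 1.002
gripper_force: 0.0
```

Request:
jog_arm(rows=[[0, 0, -8.5, 0, 0, 0, 1], [0, 0, -17, 0, 0, 0, 1], [0, 0, -25.5, 0, 0, 0, 1], [0, 0, -34, 0, 0, 0, 1], [0, 0, -42.5, 0, 0, 0, 1], [0, 0, -51, 0, 0, 0, 1], [0, 0, -59.5, 0, 0, 0, 1], [0, 0, -68, 0, 0, 0, 1], [0, 0, -76.5, 0, 0, 0, 1], [0, 0, -85, 0, 0, 0, 1]])

```text
clock: 4.05
eef_pos: [0.5016, 0.1571, 0.2224]
eef_rot: [0.297, 0.021, 0.954, 0.044]
ft_force: [0.0, 0.4, 0.1]
grip_width: 0.999
gripper_force: 0.0
```

```bash
sed -i 's/s.Rt=np.c_\[s.u,-s.y,-s.n\]/s.Rt=np.c_[-s.u,s.y,-s.n]/' h.py; cat > s.py <<'E'
from h import *
import sys
from station import telemetry
C=Case(); st=telemetry.read_state()
print(st["clock"],"uln",C.f(st["eef_pos"]).round(4),"j",np.round(st["joints"],2),"F uln",(np.c_[C.u,C.y,C.n].T@st["ft_force"]).round(1),"w",round(st["grip_width"],3))
print(go(C,st,*map(float,sys.argv[1:4])))
E
python3 s.py .081 .1415 .09
```

```text
4.05 uln [0.0877 0.1181 0.1492] j [ 0.36  0.06  2.13 -0.37  0.38 -0.87] F uln [0.1 0.4 0.1] w 0.999
(array([-0.07, -0.1 , -9.75]), array([0.26 , 0.552, 1.478]))
```

Request:
jog_arm(rows=[[-0.1, -0.1, -5, 0.15, 0.3, 0.5, 0.6], [-0.1, -0.1, -9.8, 0.26, 0.55, 1.1, 0.6], [-0.1, -0.1, -9.8, 0.26, 0.55, 1.5, 0.6], [-0.1, -0.1, -9.8, 0.26, 0.55, 1.5, 0.6], [-0.1, -0.1, -9.8, 0.26, 0.55, 1.5, 0.6]])

```text
clock: 4.55
eef_pos: [0.528, 0.1845, 0.1698]
eef_rot: [0.3, -0.058, 0.952, 0.02]
ft_force: [-0.1, -0.2, 0.6]
grip_width: 0.602
gripper_force: 0.0
```

```bash
python3 s.py .081 .1415 .034
```

```text
4.55 uln [0.0817 0.1419 0.089 ] j [ 0.4   0.19  2.15 -0.63  0.26 -0.73] F uln [ 0.3 -0.1  0.5] w 0.602
(array([ 0.03,  0.01, -0.29]), array([ 0.018, -0.011,  1.375]))
```

Request:
jog_arm(rows=[[0, 0, -0.3, 0, 0, 0.6, 0.6], [0, 0, -0.3, 0, 0, 1.1, 0.6], [0, 0, -0.3, 0, 0, 1.37, 0.6], [0, 0, -0.3, 0, 0, 1.37, 0.6], [0, 0, -0.3, 0, 0, 1.37, 0.1], [0, 0, -0.3, 0, 0, 1.37, 0.05], [0, 0, -0.3, 0, 0, 1.37, 0.05], [0, 0, -0.3, 0, 0, 1.37, 0.05], [0, 0, -0.3, 0, 0, 1.37, 0.05]], grip_force=20)

```text
clock: 5.45
eef_pos: [0.5598, 0.1896, 0.126]
eef_rot: [0.301, -0.061, 0.951, 0.02]
ft_force: [-3.1, -2.4, 6.5]
grip_width: 0.153
gripper_force: 21.3
```

```bash
python3 s.py .081 .1495 .034
```

```text
5.45 uln [0.083  0.1429 0.0347] j [ 0.38  0.3   2.14 -0.96  0.18 -0.41] F uln [ 1.  -2.   7.3] w 0.153
(array([0.09, 0.15, 0.07]), array([0.05 , 0.164, 0.017]))
```

Request:
jog_arm(rows=[[0, 0, 0, 0, 0.1, -0.02, 0.05], [0, 0, 0, 0, 0.2, -0.02, 0.05], [0, 0, 0, 0.02, 0.28, -0.02, 0.05], [0, 0, 0, 0.02, 0.28, -0.02, 0.05]])

```text
clock: 5.85
eef_pos: [0.5583, 0.2, 0.1261]
eef_rot: [0.301, -0.061, 0.951, 0.018]
ft_force: [4.1, -5.4, 2.9]
grip_width: 0.158
gripper_force: 20.9
```

```bash
python3 s.py .081 .1495 .034
```

```text
5.85 uln [0.0829 0.1534 0.0349] j [ 0.41  0.3   2.14 -0.98  0.19 -0.37] F uln [ 4.4 -5.9  0.4] w 0.158
(array([-0.05,  0.15,  0.11]), array([ 0.047, -0.098,  0.023]))
```

Request:
jog_arm(rows=[[0, 0, 0, 0.05, 0.1, 0, 0.05], [0, 0, 0, 0.05, 0.1, 0, 0.05], [0, 0, 0, 0.05, 0.1, 0, 0.05]])

```text
clock: 6.15
eef_pos: [0.558, 0.2006, 0.1261]
eef_rot: [0.302, -0.059, 0.951, 0.015]
ft_force: [10.5, -16.2, 5.3]
grip_width: 0.153
gripper_force: 21.1
```

```bash
python3 s.py .081 .1495 .034
```

```text
6.15 uln [0.0828 0.154  0.035 ] j [ 0.41  0.3   2.14 -1.01  0.2  -0.34] F uln [  9.9 -17.4  -0.5] w 0.153
(array([-0.49,  0.22,  0.03]), array([ 0.044, -0.113,  0.025]))
```

Hard stop on +y: the force reaches 17 N with almost no travel. So the free side is -y.

Request:
jog_arm(rows=[[0, 0, 0, -0.07, -0.2, 0, 0.05], [0, 0, 0, -0.07, -0.39, 0, 0.05], [0, 0, 0, -0.05, -0.64, 0, 0.05], [0, 0, 0, 0, -0.8, 0, 0.05], [0, 0, 0, 0.03, -0.89, 0, 0.05], [0, 0, 0, 0.03, -0.89, 0, 0.05]])

```text
clock: 6.75
eef_pos: [0.5607, 0.1702, 0.1252]
eef_rot: [0.303, -0.061, 0.951, 0.021]
ft_force: [4.7, 0.9, 3.1]
grip_width: 0.152
gripper_force: 21.1
```

```bash
python3 s.py .0660 .1040 .034
```

```text
6.75 uln [0.0813 0.1235 0.0349] j [ 0.33  0.29  2.16 -0.95  0.14 -0.46] F uln [ 5.7  0.3 -0.1] w 0.152
(array([0.27, 0.35, 0.04]), array([ 0.383, -0.488,  0.019]))
```

Request:
jog_arm(rows=[[0, 0, 0, 0.1, -0.17, 0, 0.05], [0, 0, 0, 0.22, -0.33, 0, 0.05], [0, 0, 0, 0.38, -0.49, 0, 0.05], [0, 0, 0, 0.38, -0.49, 0, 0.05]])

```text
clock: 7.15
eef_pos: [0.549, 0.1478, 0.115]
eef_rot: [0.301, -0.061, 0.951, 0.02]
ft_force: [0.8, -1.4, 3.6]
grip_width: 0.158
gripper_force: 21.4
```

```bash
python3 s.py .0660 .1040 .09
```

```text
7.15 uln [0.0636 0.1028 0.0348] j [ 0.29  0.29  2.21 -1.16  0.1  -0.27] F uln [ 2.6 -1.5  2.7] w 0.158
(array([0.09, 0.11, 0.08]), array([-0.063,  0.033, -1.381]))
```

Request:
jog_arm(rows=[[0, 0, 0, 0, 0, 0, 0.45], [0, 0, 0, 0, 0, 0, 0.45], [0, 0, 0, 0, 0, 0, 0.45], [0, 0, 0, 0, 0, -0.7, 0.5], [0, 0, 0, 0, 0, -1.5, 0.5], [0, 0, 0, 0, 0, -1.6, 0.6], [0, 0, 0, -0.7, 0.5, -1.6, 0.6], [0, 0, 0, -1.3, 1, -1.6, 0.6], [0, 0, 0, -1.3, 1, -1.6, 0.6]])

```text
clock: 8.05
eef_pos: [0.5525, 0.1915, 0.2]
eef_rot: [0.304, -0.062, 0.95, 0.022]
ft_force: [0.0, -0.8, -0.4]
grip_width: 0.6
gripper_force: 0.0
```

```bash
python3 s.py .119 .143 .036; python3 - <<'E'
import cv2
from station import viewer
c=viewer.capture("wrist"); cv2.imwrite("pics/w2.png",c["color"])
E
```

```text
8.05 uln [0.1197 0.1458 0.0993] j [ 0.39  0.18  2.06 -0.46  0.33 -0.92] F uln [-0.3 -0.8 -0.3] w 0.6
(array([0.32, 0.46, 0.13]), array([ 0.029, -0.078,  1.582]))
```

View pics/w2.png

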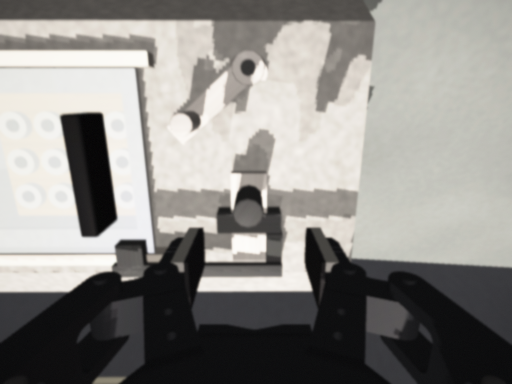

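The wrist image (now upside down) shows the keeper swung about 45° to the door side, with its post at (182,124) and pivot at (247,67). The knob at (248,212) is centred between the fingers, so I'm descending and gripping it.

Request:
jog_arm(rows=[[0.3, 0.5, 0, 0.03, -0.08, 0.6, 0.6], [0.3, 0.5, 0, 0.03, -0.08, 1.2, 0.6], [0.3, 0.5, 0, 0.03, -0.08, 1.58, 0.6], [0.3, 0.5, 0, 0.03, -0.08, 1.58, 0.6], [0.3, 0.5, 0, 0.03, -0.08, 1.58, 0.1], [0.3, 0.5, 0, 0.03, -0.08, 1.58, 0.1], [0.3, 0.5, 0, 0.03, -0.08, 1.58, 0.1], [0.3, 0.5, 0, 0.03, -0.08, 1.58, 0.1], [0.3, 0.5, 0, 0.03, -0.08, 1.58, 0.1]], grip_force=30)

```text
clock: 9.0
eef_pos: [0.5839, 0.1916, 0.1449]
eef_rot: [0.297, -0.062, 0.953, 0.019]
ft_force: [-3.1, 8.0, -1.2]
grip_width: 0.22
gripper_force: 30.5
```

```bash
python3 s.py .089 .143 .036
```

```text
9.0 uln [0.1136 0.1419 0.0363] j [ 0.36  0.3   2.07 -0.63  0.23 -0.76] F uln [-2.4  8.3  0.2] w 0.22
(array([ 0.02, -0.35,  0.16]), array([0.614, 0.03 , 0.011]))
```

Request:
jog_arm(rows=[[0, 0, 0, 0.12, 0, 0, 0.1], [0, 0, 0, 0.25, 0, 0, 0.1], [0, 0, 0, 0.38, 0, 0, 0.1], [0, 0, 0, 0.5, 0, 0, 0.1], [0, 0, 0, 0.62, 0, 0, 0.1], [0, 0, 0, 0.72, 0, 0, 0.1], [0, 0, 0, 0.78, 0, 0, 0.1], [0, 0, 0, 0.78, 0, 0, 0.1]])

```text
clock: 9.8
eef_pos: [0.5598, 0.1885, 0.128]
eef_rot: [0.298, -0.062, 0.952, 0.019]
ft_force: [1.9, 5.6, -3.4]
grip_width: 0.22
gripper_force: 30.1
```

```bash
python3 s.py .089 .143 .036
```

```text
9.8 uln [0.084  0.1419 0.0364] j [ 0.38  0.29  2.14 -0.88  0.18 -0.5 ] F uln [ 0.2  5.3 -4.3] w 0.22
(array([ 0.08, -0.23,  0.17]), array([-0.125,  0.028,  0.008]))
```

Request:
jog_arm(rows=[[0, 0, 0, 0.1, 0, 0, 0.1], [0, 0, 0, 0.1, 0, 0, 0.1], [0, 0, 0, 0.1, 0, 0, 0.1]])

```text
clock: 10.1
eef_pos: [0.5592, 0.1885, 0.1276]
eef_rot: [0.3, -0.062, 0.952, 0.02]
ft_force: [11.3, 3.9, -3.4]
grip_width: 0.222
gripper_force: 30.0
```

```bash
python3 s.py .084 .142 .10
```

```text
10.1 uln [0.0834 0.1419 0.0364] j [ 0.38  0.29  2.14 -0.92  0.18 -0.46] F uln [ 7.6  2.5 -9.5] w 0.222
(array([0.1 , 0.03, 0.13]), array([-0.017,  0.005, -1.59 ]))
```

Request:
jog_arm(rows=[[0, 0, 0, 0, 0, 0, 0.36], [0, 0, 0, 0, 0, 0, 0.36], [0, 0, 0, 0, 0, 0, 0.36], [0, 0, 0, 0, 0, -0.7, 0.36], [0, 0, 0, 0, 0, -1.5, 0.36], [0, 3, 0, -0.1, -0.6, -1.7, 0.5], [0, 6, 0, -0.2, -1.4, -1.7, 0.5], [0, 8, 0, -0.2, -2.2, -1.7, 0.5], [0, 8, 0, -0.2, -2.56, -1.7, 0.5], [0, 8, 0, -0.2, -2.56, -1.7, 0.5]])

```text
clock: 11.1
eef_pos: [0.5375, 0.0783, 0.1857]
eef_rot: [0.23, -0.06, 0.971, 0.012]
ft_force: [-0.5, 1.2, 0.5]
grip_width: 0.495
gripper_force: 0.0
```

```bash
python3 s.py .092 .0395 .036; python3 - <<'E'
import cv2
from station import viewer
c=viewer.capture("wrist"); cv2.imwrite("pics/w3.png",c["color"])
E
```

```text
11.1 uln [0.0876 0.0353 0.1043] j [ 0.13  0.16  2.06 -0.01  0.46 -1.56] F uln [0.  1.3 0.6] w 0.495
(array([-0.31, -8.41, -0.14]), array([-0.358,  0.114,  1.673]))
```

View pics/w3.png

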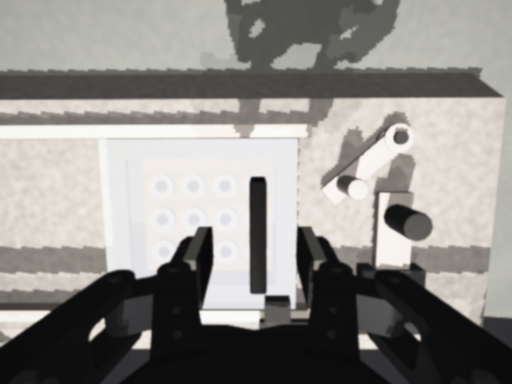

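The fin (columns 250–266, rows 178–293) lies between the open fingers. The bolt is drawn, with its knob at (410,222), and the keeper is clear. Next I'll descend and pinch the fin.

Request:
jog_arm(rows=[[-0.3, 0, -0.1, -0.2, 0.1, 0.6, 0.5], [-0.3, 0, -0.1, -0.36, 0.1, 1.2, 0.5], [-0.3, 0, -0.1, -0.36, 0.1, 1.67, 0.5], [-0.3, 0, -0.1, -0.36, 0.1, 1.67, 0.5], [-0.3, 0, -0.1, -0.36, 0.1, 1.67, 0.05], [-0.3, 0, -0.1, -0.36, 0.1, 1.67, 0.05], [-0.3, 0, -0.1, -0.36, 0.1, 1.67, 0.05], [-0.3, 0, -0.1, -0.36, 0.1, 1.67, 0.05], [-0.3, 0, -0.1, -0.36, 0.1, 1.67, 0.05]], grip_force=25)

```text
clock: 12.05
eef_pos: [0.5789, 0.0858, 0.1325]
eef_rot: [0.229, -0.063, 0.971, 0.013]
ft_force: [4.2, -26.0, -2.7]
grip_width: 0.136
gripper_force: 27.2
```

```bash
python3 s.py .092 -.077 .036
```

```text
12.05 uln [0.0916 0.0376 0.0366] j [ 0.13  0.29  2.05 -0.01  0.34 -1.56] F uln [ -0.8 -26.3  -2.8] w 0.136
(array([-0.16, -8.45,  0.22]), array([-0.003, -2.864,  0.023]))
```

Request:
jog_arm(rows=[[0, 0, 0, 0, -0.25, 0, 0.05], [0, 0, 0, 0, -0.6, 0, 0.05], [0, 0, 0, 0, -0.95, 0, 0.05], [0, 0, 0, 0, -1.3, 0, 0.05], [0, 0, 0, 0, -1.65, 0, 0.05], [0, 0, 0, 0, -2.0, 0, 0.05], [0, 0, 0, 0, -2.35, 0, 0.05], [0, 0, 0, 0, -2.65, 0, 0.05], [0, 0, 0, 0, -2.85, 0, 0.05], [0, 0, 0, 0, -2.85, 0, 0.05]])

```text
clock: 13.05
eef_pos: [0.5932, -0.0237, 0.1326]
eef_rot: [0.229, -0.063, 0.971, 0.015]
ft_force: [-1.9, -3.2, 0.7]
grip_width: 0.134
gripper_force: 28.3
```

```bash
python3 s.py .092 -.0785 .036
```

```text
13.05 uln [ 0.0919 -0.0729  0.0365] j [-0.11  0.3   2.03  0.3   0.38 -2.07] F uln [-1.5 -3.   1.9] w 0.134
(array([ 0.08, -8.44,  0.13]), array([-0.005, -0.14 ,  0.011]))
```

Moved 110.5 mm so far. I'm pressing on to the end stop.

Request:
jog_arm(rows=[[0, 0, 0, 0, -0.1, 0, 0.05], [0, 0, 0, 0, -0.2, 0, 0.05], [0, 0, 0, 0, -0.25, 0, 0.05], [0, 0, 0, 0, -0.25, 0, 0.05]])

```text
clock: 13.45
eef_pos: [0.5939, -0.029, 0.1325]
eef_rot: [0.228, -0.064, 0.971, 0.018]
ft_force: [-4.2, 19.5, 6.6]
grip_width: 0.134
gripper_force: 29.4
```

```bash
python3 s.py .092 -.0785 .036
```

```text
13.45 uln [ 0.0919 -0.0783  0.0364] j [-0.13  0.31  2.02  0.32  0.39 -2.1 ] F uln [ 2.4 19.9  6.4] w 0.134
(array([ 0.48, -8.58,  0.09]), array([-0.005, -0.006,  0.01 ]))
```

Request:
jog_arm(rows=[[0, 0, 0, 0, 0.05, 0, 0.4], [0, 0, 0, 0, 0.08, 0, 0.4], [0, 0, 0, 0, 0.08, 0, 0.4], [0, 0, 0, 0, 0.08, 0, 0.4], [0, 0, 0, 0, 0.08, -0.7, 0.4], [0, 0, 0, 0, 0.08, -1.7, 0.4], [0, 0, 0, 0.5, 0.08, -2.8, 0.4], [0, 0, 0, 1, 0.08, -3.8, 0.4], [0, 0, 0, 1, 0.08, -4, 0.4], [0, 0, 0, 1, 0.08, -4, 0.4]])

```text
clock: 14.45
eef_pos: [0.4886, -0.0446, 0.259]
eef_rot: [0.231, -0.062, 0.971, 0.014]
ft_force: [-0.2, -0.8, -0.3]
grip_width: 0.398
gripper_force: 0.0
```

```bash
python3 s.py .092 -.0785 .036; python3 - <<'E'
import cv2
from station import viewer
c=viewer.capture("top"); cv2.imwrite("pics/t2.png",c["color"])
w=viewer.capture("wrist")["color"]; t=cv2.resize(c["color"][92:292,70:400],(512,310),interpolation=cv2.INTER_CUBIC)
import numpy as np
im=np.vstack([t,cv2.resize(w,(384,288)).copy() if 0 else cv2.copyMakeBorder(cv2.resize(w,(384,288)),0,0,0,128,0)]); cv2.imwrite("pics/end.png",im)
E
```

```text
14.45 uln [ 0.0772 -0.0804  0.2011] j [-0.2  -0.01  2.03  0.23  0.68 -2.05] F uln [-0.4 -0.8 -0.1] w 0.398
(array([-0.01, -8.2 ,  0.12]), array([-0.954,  0.047,  4.032]))
```

View pics/end.png

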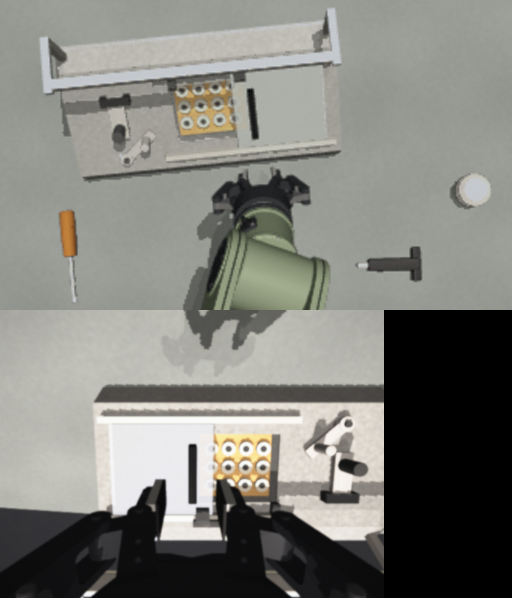

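The door is fully open, with its fin at (253,113) and the bearings exposed at (205,108). The bolt is drawn, with its knob at (118,130), and the keeper is swung aside at (138,148). The yo-yo, puller and driver look undisturbed and the robot is clear, so I'm handing in.

```bash
python3 -c "
from station import arm; print(arm.sign_off())"
```

```text
the job is handed in; nothing more can be done
None
```

The job is handed in at about 14.5 s: the keeper is swung clear on its free side (-y), the bolt is drawn to its end stop, the door is slid to its end stop, the gripper has let go and is clear, and the yo-yo, puller and driver were not touched.

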